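Push the jammed tube block out of its carrier

TASK

The aluminium block with tube wells has jammed in its bay of the two-bay carrier. Take the standing push-out tool by its handle, put its shaft through the access hole behind that block and push the block fully out of the bay, so that it rests upright on the deck in front; leave the plain block in its bay. Then draw the tool out again, stand it on its foot on the bench clear of the carrier, let go of it, and do not disturb the small beaker, the vial and the petri dish.

Things in the scene. Friction and masses are not known exactly. Their poses are not given: they have to be found in the camera images.
- carrier: Grey two-bay carrier fixed to the bench, 94 mm wide. Origin on the bench midway between the bays; x = push-out direction, z up. Back face with access holes at x = -36 mm (wall 6 mm thick), mouths of the bays at x = +36 mm. Bays 38 mm wide, centred at y = +22 and -22 mm, floor 16 mm above the bench; roof with a long window at 58 mm, bridges and screws over it up to 67 mm.
- deck (a point): Centre of the level deck in front of the mouths, on its surface, 16 mm above the bench, level with the bay floors. The deck runs from x = +36 to +140 mm of the carrier, with a lip 12 mm high along sides and end. Axes as the carrier's.
- hole_l (a point): Centre of the access hole of the bay at y = +22 mm of the carrier, on the back face, 34 mm above the bench. The hole is square, 24 x 24 mm. Behind it, under the bridge, a sprung pad presses on the block from above: the first 15 mm of travel take about 5 to 12 N, then the block slides easily.
- hole_r (a point): The same for the bay at y = -22 mm of the carrier.
- tube_block: The jammed block: loose aluminium block, 50 (x) x 34 x 34 mm, about 0.14 kg, six round wells of 10 mm in its top. Origin at the centre of its underside; its x is the carrier's x. It starts in either bay, its back about 4 mm from the inside of the back wall, its front about 12 mm inside the mouth.
- tube_block_back (a point): Centre of the tube block's back face (the one towards the access hole), 17 mm above its underside.
- blank_block: Plain aluminium block of the same outer size without wells, in the other bay, likewise under a sprung pad; it stays there. Origin at the centre of its underside.
- push_tool: Loose push-out tool, 0.22 kg, standing on its foot. Origin under the centre of foot and handle; x points along the shaft to the tip, z up. Steel foot 66 (x) x 42 x 6 mm; black upright handle 60 (x) x 18 (y) mm, up to 49 mm above the bench, to be pinched across its 18 mm; level round shaft of 10 mm, its axis 32 mm above the underside, from x = +30 to +135 mm.
- tool_tip (a point): Centre of the tip of the tool's shaft, 105 mm from the handle; axes as the tool's. With the handle up against the carrier's back it has taken a block right out, not yet to the deck's end.
- beaker_small: Bystander: small clear glass beaker, 55 x 61 x 70 mm, origin under its centre.
- vial: Bystander: small clear capped vial, 22 mm across and 52 mm high, origin under its centre.
- petri_dish: Bystander: closed petri dish, 91 mm across and 16 mm high, origin under its centre.

How it is judged (in metres and radians):
On the way, in this order (a step that is already met when the one before it is completed fails the run):
1. the tool's tip pushes the tube block forward from behind (distance of tube_block from where it was at the start of the episode above 0.01 m and distance between tool_tip and tube_block_back below 0.02 m), for 0.1 s.
2. the tube block is out of its bay, upright on the deck (x of tube_block in the frame of carrier between 0.062 and 0.125 m and y of tube_block in the frame of carrier between -0.045 and 0.045 m and height (world z) of tube_block between 0.01 and 0.022 m and angle between tube_block's own z axis and vertical below 0.12 rad), for 0.2 s.
At the end, for the whole second after the job is handed in: The tube block rests upright (within 0.12 rad) on the deck, its back at least 1 mm clear of the mouth of its bay; the plain block is within 10 mm of where it was; the push-out tool stands on its foot on the bench (within 8 mm and 0.1 rad), its tip at least 4 mm out of the carrier; all at rest (all of step 2 and linear speed of each of tube_block, push_tool below 0.02 m/s and distance of blank_block from where it was at the start of the episode below 0.01 m and height (world z) of push_tool below 0.008 m and angle between push_tool's own z axis and vertical below 0.1 rad and (x of tool_tip in the frame of carrier below -0.04 m or x of tool_tip in the frame of carrier above 0.14 m or y of tool_tip in the frame of carrier above 0.05 m or y of tool_tip in the frame of carrier below -0.05 m)); the robot touches nothing.
It fails at once if the plain block is pushed (more than 12 mm) (distance of blank_block from where it was at the start of the episode above 0.012 m).
It fails at once if the small beaker is moved more than 30 mm (distance of beaker_small from where it was at the start of the episode above 0.03 m).
It fails at once if the vial is moved more than 30 mm (distance of vial from where it was at the start of the episode above 0.03 m).
It fails at once if the petri dish is moved more than 30 mm (distance of petri_dish from where it was at the start of the episode above 0.03 m).
It also fails if it takes over 45 s, if anything falls off the work surface, if the arm or the gripper's body presses on something with over 40 N, if the wrist force passes 120 N, or if a joint passes its speed limit or range.

ROBOT

A 6-joint arm with a two-finger parallel gripper is mounted at the origin on a cart in front of the work surface, level with it; the furniture and walls round the work are solid. World frame = base frame: x ahead of the robot, y to its left, z up, the work surface at z = 0. Lengths are in mm, angles in rad, forces in N, time in s.
With the tool pointing down it reaches from about 275 to 750 mm from the base axis. Payload 10.2 kg.
Tool frame: the origin (TCP) lies midway between the tips of the shut fingers; the grasp point (between the pads) lies 19 mm behind it; x points along the fingers, y is the direction in which the jaws open and shut, and the axes are right-handed (so a half turn about x gives the same grasp; the last joint's range is limited). The gripper opens to 85 mm and grips with 20 to 120 N. Pads are 22 mm wide; open, the fingers measure 114 mm over their backs; the gripper's body (76 mm by 85 mm) begins 54 mm behind the grasp point. The pads swing forward as they close: fully open they stand 13 mm farther back than shut.
Start: joints at [0.922, 0.313, 1.498, -0, 1.331, -0.223], TCP at [216.864, 478.123, 231.294] pointing down, gripper open.
Joint ranges: [-2.94, 2.94], [-0.97, 2.17], [0.19, 2.56], [-1.23, 4.37], [0.02, 3.11], [-2.88, 2.88]. Speed limits (rad/s): [2.39, 2.39, 3.01, 3.14, 3.14, 3.14].

INTERFACE

Orientations are given as [roll, pitch, yaw] about the fixed x, y, z axes, in that order (R = Rz(yaw) Ry(pitch) Rx(roll)).
In Python, from plant import state, read_camera, camera_params, job_done, search_frame gives the robot as it stands.
- The arm moves only by the tool jog_arm, never from a script. Its argument "moves" is a list of rows, each an object with "dp": the shift along the tool's x, y, z in cm, a list of three; "roll": the turn about the tool's x in degrees. A call has 1 to 12 rows; each row is the pose to reach, as a shift and turn from the pose commanded when the call began, along the tool's axes at that moment; what a row does not reach only later rows make up. A row lasts 1/10 s, in which the tool goes at most 50 mm and 8.59 degrees, less where a joint would pass 70% of its speed; a pose out of reach is approached as far as the arm can. A call with a gripper value outside its range is refused whole. "grip" is the gripper command: -1 is fully open, 1 is shut, values between are in proportion, set as the call begins (left out, the last holds). The fingers move at their own pace and stop on an object; "squeeze" is the grip in N (left out, the last holds). Time passes only in rows, so rows that repeat a pose let the fingers close. It gives the time, the measured TCP pose, the force and the opening at its end, in the units of the state.
- state(): the state, without advancing time (a new reading comes with each control period).
- read_camera(name): name is "side" or "top"; returns the picture (420x560x3 uint8, red, green, blue); there is no depth.
- camera_params(name): a dict with "intrinsics" (3x3 intrinsics, pixels), "extrinsics" (4x4, takes a point from camera to world coordinates). Camera axes: x right, y down, z forward; pixel columns grow to the right and rows downward; lengths in mm; the calibration is good to about 2 mm. A picture is of the moment at which its call begins. camera_params takes no time and is no camera call.
- job_done(): hands the job in, once; it reports no verdict.
Trained networks look in the newest picture that a camera, given by its name, has taken for a name from the list of things; names that differ only in an ending like _2 or _b are one class to them, and where a whole thing is asked for, a point or a joint stands for the part that bears it (a point fixed in the world has none). Each returns a list of dicts, best first, with "conf" (0 to 1); they miss things now and then, are a little off and sometimes report something else, mostly with a low value. They report only what shows in the picture. A call takes as long as a camera call.
- search_frame(camera, label): "location" ([x, y, z] in mm, in world coordinates, good to about 4 mm: the middle of the surface that is visible of it).
The state is a dict: "time_s": time; "q": joint angles; "joint_velocities": joint speeds; "tau": joint torques, N m; "position": TCP position; "tcp_rot": TCP orientation; "contact_force": force on the tool from outside, world axes, zero at the start; "wrist_torque": the same for the moment, N m; "gripper_width": finger opening in mm.
Only numpy, scipy, OpenCV 4.12 (cv2) and the standard library are available. Lean on these libraries where they do the work, as an engineer would, in place of code of your own. Each camera call takes 0.05 s, during which the arm holds its last target. There are 200 camera calls.

## Working session

There is one attempt and no reset: what is moved stays moved. The work goes in short steps, Python scripts to look and compute and a tool call to move; the robot and the scene stay as the last step left them, time stands still between calls to the robot, and variables do not carry over. Pictures are saved under pics/ and viewed, about 8 in all and at most 12, crops included, and the job is handed in when it is done.

Besides the shell and the picture viewer there is one more tool, called by a JSON object that holds its "api" and its "payload". jog_arm: Moves the arm, as the interface text tells. Its arguments: {"type":"object","properties":{"moves":{"type":"array"},"grip":{"type":"number"},"squeeze":{"type":"number"}},"required":["moves"]}

```bash
mkdir -p pics; ls; cat > h.py <<'E'
import numpy as np, cv2
from plant import *
def snap(n,f):
    im=read_camera(n); cv2.imwrite('pics/'+f,im[:,:,::-1]); return im
def proj(n,P):
    c=camera_params(n);K=np.array(c['intrinsics']);T=np.linalg.inv(np.array(c['extrinsics']))
    P=np.atleast_2d(P);p=(T[:3,:3]@P.T+T[:3,3:]);p=K@p;return (p[:2]/p[2]).T
def ray(n,uv,z):
    c=camera_params(n);K=np.array(c['intrinsics']);E=np.array(c['extrinsics'])
    out=[]
    for u,v in np.atleast_2d(uv):
        d=E[:3,:3]@np.linalg.inv(K)@[u,v,1];o=E[:3,3];out.append(o+d*(z-o[2])/d[2])
    return np.array(out)
E
python3 - <<'E'
from h import *
np.set_printoptions(precision=1,suppress=True)
s=state();print(s['position'],s['tcp_rot'],s['gripper_width'],s['time_s'])
for n in['top','side']:
    snap(n,n+'0.png');print(n,np.array(camera_params(n)['extrinsics'])[:3,3])
    for l in['carrier','tube_block','blank_block','push_tool','tool_tip','hole_l','hole_r','deck','beaker_small','vial','petri_dish']:
        print(l,[(np.round(d['location']),round(d['conf'],2)) for d in search_frame(n,l)[:2]])
E
```

```text
pics
[216.7 477.9 230.7] [-1.8  1.6 -2.2] 85.23096675899713 0.0
top [ 232.6  -62.1 1463.5]
carrier [(array([514., 161.,  15.]), 0.84)]
tube_block [(array([546., 111.,  49.]), 0.61)]
blank_block [(array([505., 105.,  52.]), 0.67)]
push_tool [(array([ 463., -204.,   38.]), 0.85), (array([505., 106.,  50.]), 0.5)]
tool_tip [(array([ 464., -212.,   39.]), 0.95)]
hole_l [(array([514., 160.,  16.]), 0.63)]
hole_r [(array([514., 160.,  16.]), 0.63)]
deck [(array([512., 162.,  19.]), 0.85), (array([720., 153.,  37.]), 0.71)]
beaker_small [(array([718., 155.,  38.]), 0.58)]
vial []
petri_dish [(array([ 400., -355.,   17.]), 0.9)]
side [576.9 895.3 448.9]
carrier [(array([516., 176.,  19.]), 0.78)]
tube_block [(array([539., 128.,  40.]), 0.79)]
blank_block [(array([501., 122.,  38.]), 0.66)]
push_tool [(array([ 473., -198.,   31.]), 0.53)]
tool_tip [(array([ 471., -192.,   37.]), 0.58)]
hole_l [(array([511., 173.,  11.]), 0.79)]
hole_r [(array([511., 173.,  11.]), 0.79)]
deck [(array([515., 178.,  19.]), 0.9)]
beaker_small [(array([708., 175.,  46.]), 0.71), (array([516., 175.,  15.]), 0.2)]
vial [(array([513., 176.,  17.]), 0.62), (array([368., 149.,  33.]), 0.58)]
petri_dish [(array([ 401., -337.,   18.]), 0.55)]
```

View pics/top0.png

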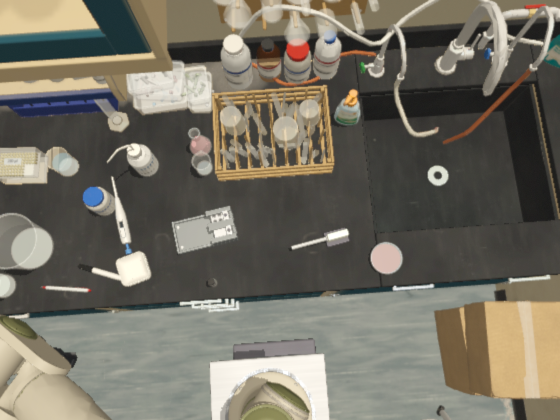

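View pics/side0.png

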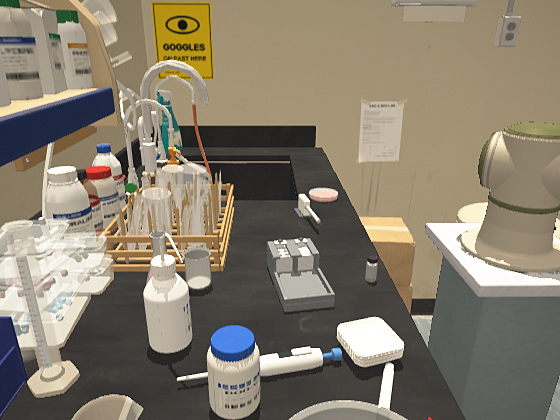

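The top view shows the carrier at about (205,230), with its deck to the left, so it pushes along roughly world +y. The tool has its handle at (338,236) and its tip at (292,247), pointing the same way. I'll enlarge both to get precise poses.

```bash
python3 - <<'E'
from h import *
im=cv2.imread('pics/top0.png')
a=cv2.resize(im[200:260,165:245],None,fx=10,fy=10,interpolation=cv2.INTER_CUBIC)
b=cv2.resize(im[220:260,280:360],None,fx=10,fy=10,interpolation=cv2.INTER_CUBIC)
cv2.imwrite('pics/ca.png',a);cv2.imwrite('pics/cb.png',b)
im=cv2.imread('pics/side0.png')
cv2.imwrite('pics/cc.png',cv2.resize(im[180:320,255:355],None,fx=6,fy=6,interpolation=cv2.INTER_CUBIC)[:,:600][:840])
E
```

```text
(no output)
```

View pics/ca.png

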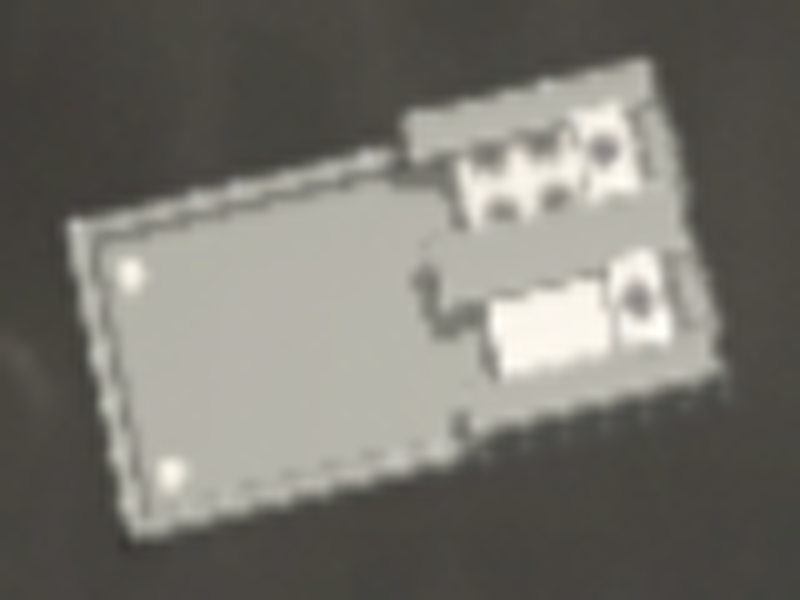

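View pics/cb.png

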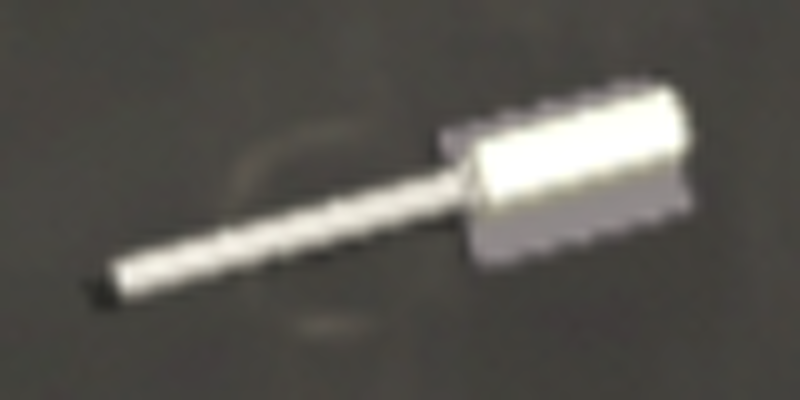

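```bash
cat > fit.py <<'E'
from h import *
from scipy.optimize import least_squares
np.set_printoptions(precision=2,suppress=True)
def W(p,L):
    c,s=np.cos(p[2]),np.sin(p[2]);L=np.array(L,float)
    return np.c_[p[0]+c*L[:,0]-s*L[:,1],p[1]+s*L[:,0]+c*L[:,1],L[:,2]]
def fit(L,uv,p0,cam='top'):
    r=least_squares(lambda p:(proj(cam,W([p[0],p[1],p[2]/100],L))-uv).ravel(),[p0[0],p0[1],p0[2]*100])
    p=r.x.copy();p[2]/=100;return p,r.fun.reshape(-1,2)
E
python3 - <<'E'
from fit import *
f=lambda a,o:(np.array(a)+.5)/10-.5+o
uvc=f([(650,60),(720,375),(70,222),(135,538),(405,115),(400,150)],[165,200])
Lc=[(-36,-47,58),(-36,47,58),(140,-47,28),(140,47,28),(36,-47,58),(36,-47,28)]
uvt=f([(110,280),(467,185),(475,175),(492,208),(668,85),(690,150),(440,135),(478,268),(690,212)],[280,220])
Lt=[(135,0,32),(32,0,32),(30,-9,49),(30,9,49),(-30,-9,49),(-30,9,49),(33,-21,6),(33,21,6),(-33,21,6)]
pc,r=fit(Lc,uvc,(514,161,1.8));print('carrier',pc,np.degrees(pc[2]));print(r)
pt,r=fit(Lt,uvt,(463,-250,1.8));print('tool',pt,np.degrees(pt[2]));print(r)
d=np.array([np.cos(pc[2]),np.sin(pc[2])]);
print('hole_r',W(pc,[(-36,-22,34)]),'tip',W(pt,[(135,0,32)]))
print(camera_params('top')['intrinsics'][0][0])
im=cv2.imread('pics/side0.png')
for P,L in((pc,Lc),(pt,Lt)):
    for u in proj('side',W(P,L)): cv2.circle(im,tuple(int(round(x*8)) for x in u),8,(0,0,255),-1,shift=3)
cv2.imwrite('pics/cd.png',cv2.resize(im[180:320,255:355],None,fx=4,fy=4,interpolation=cv2.INTER_CUBIC))
from scipy.spatial.transform import Rotation as R
s=state();print(R.from_euler('xyz',s['tcp_rot']).as_matrix())
E
```

```text
carrier [524.77 102.27   1.74] 99.80690795993033
[[-0.2  -0.13]
 [ 0.1  -0.03]
 [-0.51  0.44]
 [-0.64  0.22]
 [-0.42  0.35]
 [ 1.7  -0.88]]
tool [ 472.5  -225.23    1.77] 101.254325043702
[[ 0.88  0.47]
 [-0.07  0.45]
 [-0.63 -2.78]
 [-0.52 -0.01]
 [ 0.39  0.66]
 [ 0.05  0.2 ]
 [-0.43  0.17]
 [-0.13  0.64]
 [ 0.47  0.24]]
hole_r [[552.58  70.54  34.  ]] tip [[446.15 -92.82  32.  ]]
507.4480291412064
[[ 0.    0.41  0.91]
 [-0.    0.91 -0.41]
 [-1.   -0.    0.  ]]
```

View pics/cd.png

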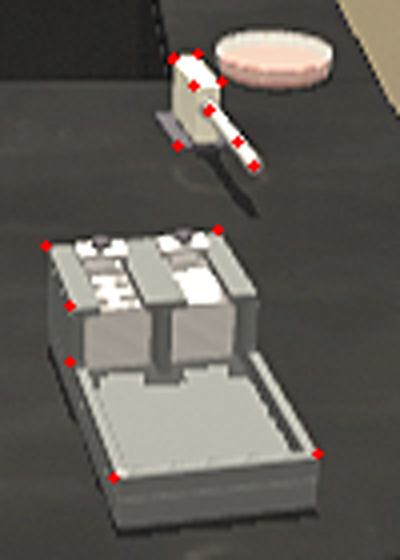

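The overlay fits the side view well: the tube block is in the y=-22 bay (hole_r). I'll refit without the outlier points and compute the approach.

```bash
cat >> fit.py <<'E'
from scipy.spatial.transform import Rotation as R
def rot(): return R.from_euler('xyz',state()['tcp_rot']).as_matrix()
def go(tgt,az=None):
    M=rot();s=state();d=M.T@(np.array(tgt)-s['position'])/10
    a=np.degrees(np.arctan2(M[1,1],M[0,1]))
    print('t',s['time_s'],'pos',np.array(s['position']),'F',np.array(s['contact_force']),'w',s['gripper_width'],'az',a,'dp cm',d,'roll',None if az is None else a-az)
E
python3 - <<'E'
from fit import *
f=lambda a,o:(np.array(a)+.5)/10-.5+o
uvc=f([(650,60),(720,375),(70,222),(135,538),(405,115)],[165,200])
Lc=[(-36,-47,58),(-36,47,58),(140,-47,28),(140,47,28),(36,-47,58)]
uvt=f([(110,280),(467,185),(492,208),(668,85),(690,150),(440,135),(478,268),(690,212)],[280,220])
Lt=[(135,0,32),(32,0,32),(30,9,49),(-30,-9,49),(-30,9,49),(33,-21,6),(33,21,6),(-33,21,6)]
pc,r=fit(Lc,uvc,(514,161,1.8));print('carrier',pc,np.degrees(pc[2]));print(r)
pt,r=fit(Lt,uvt,(463,-250,1.8));print('tool',pt,np.degrees(pt[2]));print(r)
go([pt[0],pt[1],150],np.degrees(pt[2])-90)
E
```

```text
carrier [524.98 101.31   1.74] 99.55226424109615
[[ 0.22 -0.19]
 [ 0.37 -0.05]
 [-0.15  0.12]
 [-0.42 -0.07]
 [-0.03  0.18]]
tool [ 473.46 -225.12    1.76] 101.06522786545375
[[ 0.78 -0.01]
 [-0.15  0.08]
 [-0.61 -0.38]
 [ 0.33  0.36]
 [-0.02 -0.1 ]
 [-0.49 -0.19]
 [-0.24  0.29]
 [ 0.39 -0.04]]
t 1.2 pos [216.86 478.12 231.29] F [ 0.41 -0.15  0.45] w 85.45877150058371 az 65.60624415998979 dp cm [  8.13 -53.45  52.41] roll 54.541016294536036
```

{"api": "jog_arm", "payload": {"moves": [{"dp": [0,-53.5,52.4],"roll": 54.5},{"dp": [0,-53.5,52.4],"roll": 54.5},{"dp": [0,-53.5,52.4],"roll": 54.5},{"dp": [0,-53.5,52.4],"roll": 54.5},{"dp": [0,-53.5,52.4],"roll": 54.5},{"dp": [0,-53.5,52.4],"roll": 54.5},{"dp": [0,-53.5,52.4],"roll": 54.5},{"dp": [0,-53.5,52.4],"roll": 54.5},{"dp": [0,-53.5,52.4],"roll": 54.5},{"dp": [0,-53.5,52.4],"roll": 54.5},{"dp": [0,-53.5,52.4],"roll": 54.5},{"dp": [0,-53.5,52.4],"roll": 54.5}], "grip": -1, "squeeze": 80}}

```text
time_s: 2.4
position: [422.4, -87.9, 231.5]
tcp_rot: [1.129, 1.57, -0.249]
contact_force: [-0.0, 1.0, -0.1]
gripper_width: 85.3
```

```bash
python3 -c "
from fit import *
go([473.5,-225,150],11.07)"
```

```text
t 2.4 pos [422.41 -87.92 231.5 ] F [-0.05  1.02 -0.07] w 85.28510653272517 az 11.066481020326304 dp cm [ 8.16  2.38 14.43] roll -0.0035189796736965206
```

{"api": "jog_arm", "payload": {"moves": [{"dp": [0,1.2,4.8]},{"dp": [0,2.4,9.6]},{"dp": [3,2.4,14.4]},{"dp": [7,2.4,14.4]},{"dp": [10,2.4,14.4]},{"dp": [11,2.4,14.4]},{"dp": [11,2.4,14.4]}]}}

```text
$.moves[0]: bad value
```

```bash
python3 -c "
from fit import *
go([473.5,-225,13],11.07)
im=snap('side','s1.png');cv2.imwrite('pics/s1c.png',cv2.resize(im[130:270,250:390,::-1],None,fx=4,fy=4,interpolation=cv2.INTER_CUBIC))"
```

```text
t 2.4 pos [422.41 -87.92 231.5 ] F [-0.05  1.02 -0.07] w 85.28510653272517 az 11.066481020326304 dp cm [21.86  2.37 14.43] roll -0.0035189796736965206
```

View pics/s1c.png

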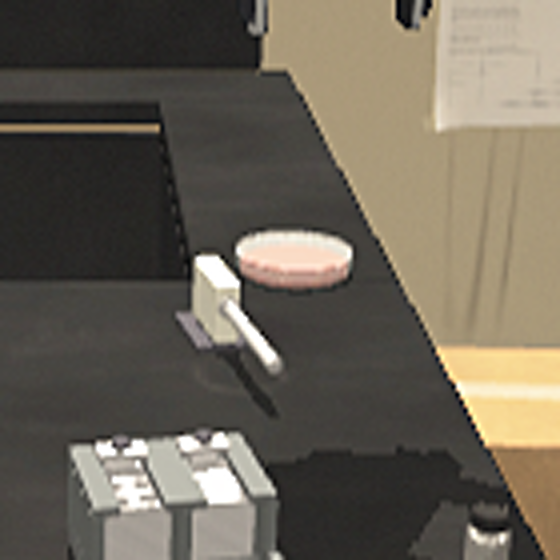

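The call was refused because the rows had no roll value. The picture shows the tool undisturbed, with its handle at about (215,300) in the crop. I'll resend the move with roll.

{"api": "jog_arm", "payload": {"moves": [{"dp": [0,1.2,4.8],"roll": 0},{"dp": [0,2.4,9.6],"roll": 0},{"dp": [3,2.4,14.4],"roll": 0},{"dp": [7,2.4,14.4],"roll": 0},{"dp": [10,2.4,14.4],"roll": 0},{"dp": [12,2.4,14.4],"roll": 0},{"dp": [12,2.4,14.4],"roll": 0},{"dp": [12,2.4,14.4],"roll": 0}]}}

```text
time_s: 3.25
position: [473.8, -222.5, 112.1]
tcp_rot: [0.679, 1.57, -0.698]
contact_force: [-0.4, -0.7, 0.8]
gripper_width: 85.7
```

```bash
python3 -c "
from fit import *
go([473.5,-225,13],11.07)
im=snap('side','s2.png');cv2.imwrite('pics/s2c.png',cv2.resize(im[130:270,250:390,::-1],None,fx=4,fy=4,interpolation=cv2.INTER_CUBIC))"
```

```text
t 3.25 pos [ 473.77 -222.51  112.07] F [-0.43 -0.66  0.77] w 85.6998838158458 az 11.111387845671223 dp cm [ 9.91 -0.08  0.23] roll 0.04138784567122222
```

View pics/s2c.png

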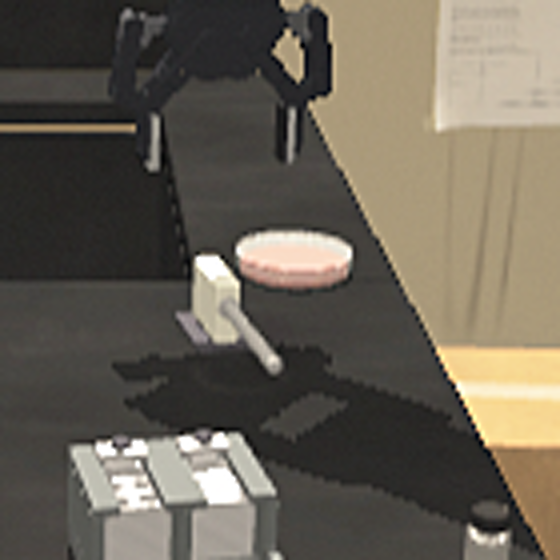

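The fingers straddle the handle (columns 153 and 290, handle at about 217). I'll go down and close.

{"api": "jog_arm", "payload": {"moves": [{"dp": [3.5,0,0.2],"roll": 0},{"dp": [6.5,0,0.2],"roll": 0},{"dp": [8.8,0,0.2],"roll": 0},{"dp": [9.8,0,0.2],"roll": 0},{"dp": [9.8,0,0.2],"roll": 0},{"dp": [9.8,0,0.2],"roll": 0}]}}

```text
time_s: 3.9
position: [474.6, -224.9, 14.8]
tcp_rot: [0.708, 1.568, -0.669]
contact_force: [0.8, 0.2, -0.7]
gripper_width: 85.1
```

{"api": "jog_arm", "payload": {"moves": [{"dp": [0,0,0],"roll": 0},{"dp": [0,0,0],"roll": 0},{"dp": [0,0,0],"roll": 0},{"dp": [0,0,0],"roll": 0},{"dp": [0,0,0],"roll": 0},{"dp": [0,0,0],"roll": 0},{"dp": [0,0,0],"roll": 0},{"dp": [0,0,0],"roll": 0}], "grip": 1, "squeeze": 80}}

```text
time_s: 4.7
position: [474.0, -224.5, 13.6]
tcp_rot: [0.576, 1.57, -0.801]
contact_force: [-0.7, -0.5, 4.2]
gripper_width: 16.9
```

```bash
python3 -c "
from fit import *
go([579.2,-88.3,43],9.55)"
```

```text
t 4.7 pos [ 474.   -224.49   13.63] F [-0.65 -0.51  4.2 ] w 16.858118379995112 az 11.107647314689839 dp cm [ -2.94  12.95 -11.34] roll 1.557647314689838
```

{"api": "jog_arm", "payload": {"moves": [{"dp": [-1,0,0],"roll": 0},{"dp": [-3,0,0],"roll": 0},{"dp": [-3,1.5,-1.3],"roll": 0.3},{"dp": [-3,4,-3.5],"roll": 0.8},{"dp": [-3,6.5,-5.7],"roll": 1.2},{"dp": [-3,9,-7.9],"roll": 1.5},{"dp": [-3,11.5,-10.1],"roll": 1.5},{"dp": [-3,12.9,-11.3],"roll": 1.5},{"dp": [-3,12.9,-11.3],"roll": 1.5},{"dp": [-3,12.9,-11.3],"roll": 1.5},{"dp": [-3,12.9,-11.3],"roll": 1.5}]}}

```text
time_s: 5.8
position: [578.1, -89.3, 43.3]
tcp_rot: [-1.84, 1.57, 3.039]
contact_force: [0.1, -0.1, -2.9]
gripper_width: 17.3
```

```bash
python3 - <<'E'
from fit import *
go([579.2,-88.3,18],9.55)
im=snap('top','t3.png')[:,:,::-1]
cv2.imwrite('pics/t3c.png',cv2.resize(im[195:255,165:325],None,fx=5,fy=5,interpolation=cv2.INTER_CUBIC))
im=snap('side','s3.png')[:,:,::-1]
cv2.imwrite('pics/s3c.png',cv2.resize(im[160:310,240:350],None,fx=4,fy=4,interpolation=cv2.INTER_CUBIC))
E
```

```text
t 5.8 pos [578.09 -89.28  43.29] F [ 0.11 -0.08 -2.9 ] w 17.31272228385735 az 9.554064569656079 dp cm [ 2.53  0.13 -0.08] roll 0.004064569656078376
```

View pics/t3c.png

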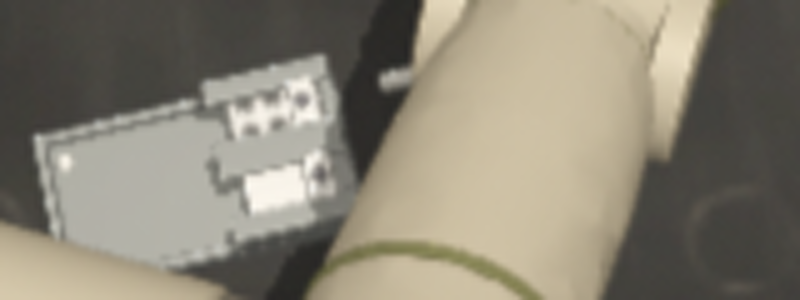

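The tip shows at crop (381,81), about level with the well-block bay, whose pad screw is at (305,87). I'll convert it to the carrier frame.

```bash
python3 - <<'E'
from fit import *
pc=np.array([525,101.3,np.radians(99.55)])
g=cv2.imread('pics/t3.png')[:,:,::-1].mean(2)
print(np.round(g[206:217,238:250]).astype(int))
c,s=np.cos(pc[2]),np.sin(pc[2])
def inv(P): d=P[:,:2]-pc[:2];return np.c_[c*d[:,0]+s*d[:,1],-s*d[:,0]+c*d[:,1]]
for col in range(241,247):
    w=np.clip(g[206:216,col]-75,0,None); r=206+(w*np.arange(10)).sum()/w.sum()
    print(col,r,inv(ray('top',[(col,r)],63)))
print('expected tip',proj('top',W(pc,[(-61,-22,63)])))
# where screw on pad bridge shows: z67, y=-22
print(inv(ray('top',[(305.5/5-.5+165,87.5/5-.5+195)],67)),inv(ray('top',[(320.5/5-.5+165,175.5/5-.5+195)],67)))
for l in('tool_tip','push_tool'):print([(np.round(d['location']),d['conf']) for d in search_frame('side',l)],[(np.round(d['location']),d['conf']) for d in search_frame('top',l)])
E
```

```text
[[ 42  42  43  43  41  41  41  42  44  84 158 165]
 [ 43  42  42  43  43  42  43  45  55  97 152 157]
 [ 44  43  43  47  53  71  69  86  97 127 148 147]
 [ 43  44  52  87 107 152 142 144 150 143 143 136]
 [ 42  42  67 140 158 170 164 156 150 135 128 136]
 [ 43  43  69 143 152 149 143 135 128 118 128 138]
 [ 44  44  57 106 122 107  98  88  85 109 132 140]
 [ 43  43  46  63  75  63  56  53  73 121 137 143]
 [ 44  43  43  44  45  44  44  54  99 130 140 145]
 [ 43  45  44  44  42  43  45  71 121 136 144 149]
 [ 44  44  44  42  41  42  56 100 131 141 147 153]]
241 210.66981132075472 [[-63.86 -23.02]]
242 210.58403361344537 [[-66.67 -22.59]]
243 210.21796407185627 [[-69.65 -22.96]]
244 210.19272237196765 [[-72.42 -22.35]]
245 209.98295454545453 [[-75.3  -22.27]]
246 210.91347207009858 [[-77.46 -18.97]]
expected tip [[240.09 211.25]]
[[-20.93 -28.65]] [[-18.39  22.71]]
[] []
[(array([574., -64.,  67.]), 0.66)] []
```

View pics/s3c.png

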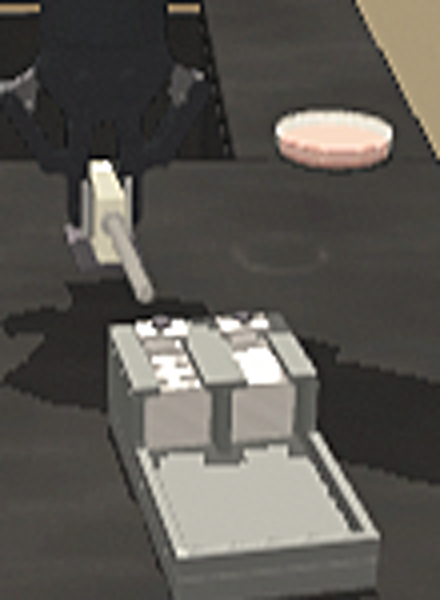

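```bash
python3 - <<'E'
from fit import *
pc=np.array([525,101.3,np.radians(99.55)]);c,s=np.cos(pc[2]),np.sin(pc[2])
def inv(P): d=P[:,:2]-pc[:2];return np.c_[c*d[:,0]+s*d[:,1],-s*d[:,0]+c*d[:,1]]
g=cv2.imread('pics/top0.png').mean(2)
print(np.round(g[208:222,218:234]).astype(int))
for a,b,x,y in((209,219,220,230),(224,234,224,233)):
    m=g[a:b,x:y];
    w=(m>200)*1.;yy,xx=np.mgrid[a:b,x:y];uv=[((w*xx).sum()/w.sum(),(w*yy).sum()/w.sum())];print(uv,inv(ray('top',uv,65)))
E
```

```text
[[126 173 167 161 164 169 176 175 176 177 178 176 116  76  69  69]
 [166 180 177 176 176 177 178 181 184 180 179 174 127  86  71  69]
 [177 178 178 180 186 188 189 208 215 185 166 147 134  99  75  70]
 [180 179 177 183 216 228 232 236 234 179 141 162 165 121  78  69]
 [180 175 155 162 198 236 239 239 237 212 151 164 174 140  89  71]
 [137 134 144 193 183 229 204 194 211 221 163 157 176 166 115  78]
 [128 124 148 200 188 197 161 147 172 216 190 162 175 166 132  85]
 [160 163 178 218 226 204 162 141 168 229 189 147 174 173 135  86]
 [208 212 212 234 238 215 202 179 224 239 201 147 172 177 153  95]
 [235 233 228 237 237 204 230 232 242 243 220 159 164 176 152 102]
 [234 207 188 197 216 189 236 241 242 245 228 187 188 183 154 122]
 [218 170 140 150 188 200 229 211 195 199 198 183 184 181 169 125]
 [213 156 136 159 179 190 198 185 174 176 179 179 179 179 175 125]
 [196 175 169 174 178 181 181 179 178 179 179 179 180 180 178 119]]
[(np.float64(224.35555555555555), np.float64(214.75555555555556))] [[-15.7  -22.19]]
[(np.float64(227.40425531914894), np.float64(229.53191489361703))] [[-15.03  21.3 ]]
```

```bash
python3 - <<'E'
from fit import *
pc=np.array([525,101.3,np.radians(99.55)])
for z in(52,57,62,67):print(z,(proj('side',W(pc,[(-62.5,-22.5,z),(-90,-22.5,z)]))+.5-[240,160])*4)
go([577.8,-88.3,18],9.55)
E
```

```text
52 [[141.   310.26]
 [131.87 289.85]]
57 [[141.04 301.93]
 [131.89 281.7 ]]
62 [[141.08 293.57]
 [131.92 273.51]]
67 [[141.12 285.18]
 [131.94 265.3 ]]
t 6.1 pos [578.51 -88.98  43.37] F [ 0.51  0.28 -2.45] w 17.125633868689544 az 9.569860048821003 dp cm [ 2.54 -0.06 -0.08] roll 0.019860048821001897
```

{"api": "jog_arm", "payload": {"moves": [{"dp": [1,0,0],"roll": 0},{"dp": [2.2,0,0],"roll": 0},{"dp": [2.7,0,0],"roll": 0},{"dp": [2.7,0,0],"roll": 0},{"dp": [2.7,0,0],"roll": 0},{"dp": [2.7,0,-0.8],"roll": 0},{"dp": [2.7,0,-1.6],"roll": 0},{"dp": [2.7,0,-2.4],"roll": 0},{"dp": [2.7,0,-3.2],"roll": 0},{"dp": [2.7,0,-3.2],"roll": 0},{"dp": [2.7,0,-3.2],"roll": 0}]}}

```text
time_s: 7.2
position: [573.4, -56.8, 16.4]
tcp_rot: [0.809, 1.571, -0.594]
contact_force: [0.6, -1.3, -2.1]
gripper_width: 17.1
```

```bash
python3 - <<'E'
from fit import *
go([577.8,-88.3,18],9.55)
im=snap('side','s4.png')[:,:,::-1]
cv2.imwrite('pics/s4c.png',cv2.resize(im[160:310,240:350],None,fx=4,fy=4,interpolation=cv2.INTER_CUBIC))
im=snap('top','t4.png')[:,:,::-1]
E
```

```text
t 7.2 pos [573.41 -56.83  16.4 ] F [ 0.56 -1.26 -2.13] w 17.12176283745522 az 9.633492584944522 dp cm [-0.16 -0.09  3.18] roll 0.08349258494452094
```

View pics/s4c.png

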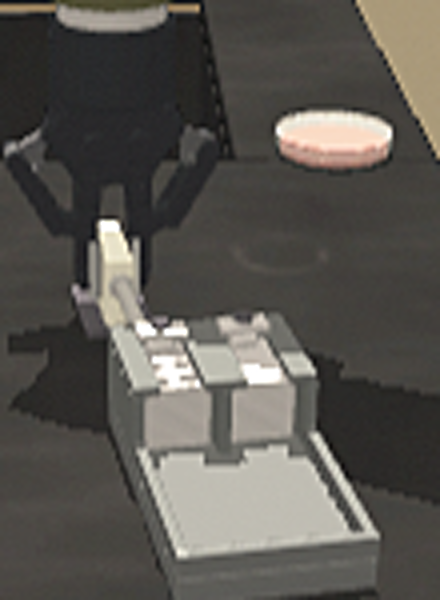

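There is no contact force and the shaft has entered the hole cleanly, hidden behind the carrier from about (140,315). I'll push now.

{"api": "jog_arm", "payload": {"moves": [{"dp": [0,0,-0.4],"roll": 0},{"dp": [0,0,-0.7],"roll": 0},{"dp": [0,0,-1.0],"roll": 0},{"dp": [0,0,-1.3],"roll": 0},{"dp": [0,0,-1.6],"roll": 0},{"dp": [0,0,-1.9],"roll": 0},{"dp": [0,0,-2.2],"roll": 0},{"dp": [0,0,-2.5],"roll": 0},{"dp": [0,0,-2.5],"roll": 0}]}}

```text
time_s: 8.2
position: [569.0, -31.8, 16.2]
tcp_rot: [-2.583, 1.57, 2.298]
contact_force: [0.1, 0.1, -1.4]
gripper_width: 17.0
```

{"api": "jog_arm", "payload": {"moves": [{"dp": [0,0,-0.5],"roll": 0},{"dp": [0,0,-1.0],"roll": 0},{"dp": [0,0,-1.5],"roll": 0},{"dp": [0,0,-2.0],"roll": 0},{"dp": [0,0,-2.5],"roll": 0},{"dp": [0,0,-3.0],"roll": 0},{"dp": [0,0,-3.5],"roll": 0},{"dp": [0,0,-4.0],"roll": 0},{"dp": [0,0,-4.4],"roll": 0},{"dp": [0,0,-4.8],"roll": 0},{"dp": [0,0,-5.2],"roll": 0},{"dp": [0,0,-5.4],"roll": 0}]}}

```text
time_s: 9.4
position: [560.1, 21.2, 16.3]
tcp_rot: [-2.264, 1.571, 2.616]
contact_force: [-0.6, 0.0, -1.9]
gripper_width: 17.2
```

```bash
python3 - <<'E'
from fit import *
go([577.8,-88.3,18],9.55)
a=snap('side','s5.png')[:,:,::-1]
b=snap('top','t5.png')[:,:,::-1]
z=lambda m:cv2.resize(m,None,fx=4,fy=4,interpolation=cv2.INTER_CUBIC)
A=z(a[170:310,240:350]);B=z(b[190:270,160:250])
B=np.vstack([B,np.zeros((A.shape[0]-B.shape[0],B.shape[1],3),np.uint8)])
cv2.imwrite('pics/c5.png',np.hstack([A,B]))
for n in('side','top'):print([(np.round(d['location']),d['conf']) for d in search_frame(n,'tube_block')])
E
```

```text
t 9.4 pos [560.06  21.24  16.29] F [-0.57  0.01 -1.92] w 17.181611502289385 az 9.615611176712262 dp cm [-0.17 -0.08 11.1 ] roll 0.06561117671226135
[(array([533., 201.,  48.]), 0.6)]
[(array([531., 178.,  48.]), 0.64), (array([720., 157.,  35.]), 0.23)]
```

View pics/c5.png

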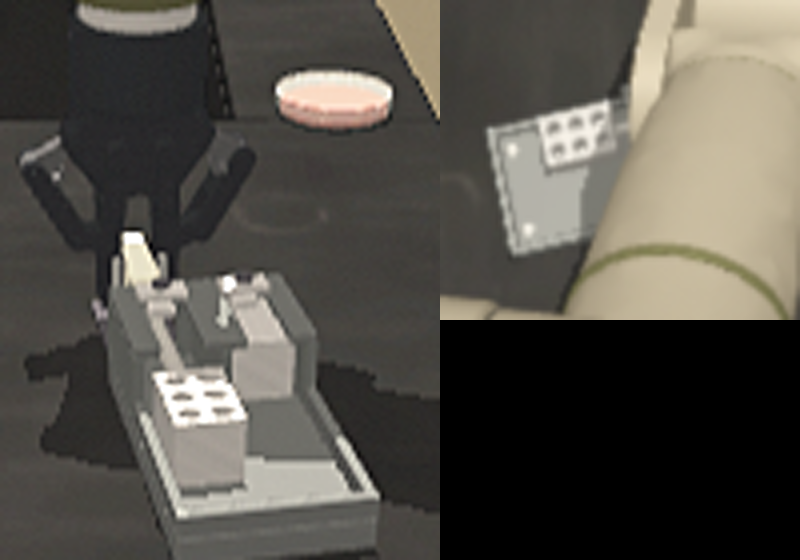

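The block stands upright on the deck at carrier x of about 75 mm, clear of the mouth. I'll draw the tool straight back.

{"api": "jog_arm", "payload": {"moves": [{"dp": [0,0,0.6],"roll": 0},{"dp": [0,0,1.6],"roll": 0},{"dp": [0,0,3.0],"roll": 0},{"dp": [0,0,4.5],"roll": 0},{"dp": [0,0,6.0],"roll": 0},{"dp": [0,0,7.5],"roll": 0},{"dp": [0,0,9.0],"roll": 0},{"dp": [0,0,10.5],"roll": 0},{"dp": [0,0,12.0],"roll": 0},{"dp": [0,0,13.5],"roll": 0},{"dp": [0,0,14.5],"roll": 0},{"dp": [0,0,15],"roll": 0}]}}

```text
time_s: 10.8
position: [585.3, -128.1, 16.3]
tcp_rot: [0.906, 1.571, -0.498]
contact_force: [-0.4, -0.2, -2.5]
gripper_width: 17.0
```

{"api": "jog_arm", "payload": {"moves": [{"dp": [0,0,0],"roll": 0},{"dp": [0,0,0],"roll": 0},{"dp": [0.1,0,0],"roll": 0},{"dp": [0.2,0,0],"roll": 0},{"dp": [0.25,0,0],"roll": 0},{"dp": [0.28,0,0],"roll": 0},{"dp": [0.28,0,0],"roll": 0}]}}

```text
time_s: 11.5
position: [585.2, -126.9, 13.6]
tcp_rot: [2.038, 1.571, 0.635]
contact_force: [-1.0, 0.9, 0.4]
gripper_width: 17.3
```

{"api": "jog_arm", "payload": {"moves": [{"dp": [0,0,0],"roll": 0},{"dp": [0,0,0],"roll": 0},{"dp": [0,0,0],"roll": 0},{"dp": [0,0,0],"roll": 0},{"dp": [0,0,0],"roll": 0},{"dp": [0,0,0],"roll": 0},{"dp": [0,0,0],"roll": 0},{"dp": [0,0,0],"roll": 0}], "grip": -1}}

```text
time_s: 12.3
position: [585.2, -127.1, 13.5]
tcp_rot: [-2.749, 1.571, 2.131]
contact_force: [0.1, 0.1, -0.6]
gripper_width: 85.2
```

{"api": "jog_arm", "payload": {"moves": [{"dp": [-1,0,0],"roll": 0},{"dp": [-3,0,0],"roll": 0},{"dp": [-6,0,0],"roll": 0},{"dp": [-10,0,0],"roll": 0},{"dp": [-14,0,0],"roll": 0},{"dp": [-17,0,0],"roll": 0},{"dp": [-18,0,0],"roll": 0},{"dp": [-18,0,0],"roll": 0},{"dp": [-18,0,0],"roll": 0}]}}

```text
time_s: 13.2
position: [584.6, -126.8, 192.1]
tcp_rot: [-2.155, 1.568, 2.724]
contact_force: [-1.0, 0.7, -0.8]
gripper_width: 85.6
```

```bash
python3 - <<'E'
from fit import *
go([577.8,-88.3,18],9.55)
a=snap('side','s6.png')[:,:,::-1]
b=snap('top','t6.png')[:,:,::-1]
z=lambda m:cv2.resize(m,None,fx=4,fy=4,interpolation=cv2.INTER_CUBIC)
cv2.imwrite('pics/c6.png',z(a[160:310,200:400]))
for l in('tube_block','blank_block','push_tool','tool_tip','vial'):
  for n in('side','top'):print(l,[(np.round(d['location']),round(d['conf'],2)) for d in search_frame(n,l)])
E
```

```text
t 13.2 pos [ 584.6  -126.81  192.1 ] F [-0.99  0.67 -0.79] w 85.64945370685722 az 9.599255624827505 dp cm [17.41  0.01 -3.89] roll 0.04925562482750401
tube_block [(array([532., 201.,  43.]), 0.62)]
tube_block [(array([531., 179.,  48.]), 0.8)]
blank_block [(array([500., 122.,  35.]), 0.81)]
blank_block []
push_tool [(array([ 588., -102.,   37.]), 0.59)]
push_tool []
tool_tip [(array([584., -94.,  36.]), 0.87), (array([510., 174.,  24.]), 0.26)]
tool_tip []
vial [(array([368., 148.,  32.]), 0.62)]
vial []
```

View pics/c6.png

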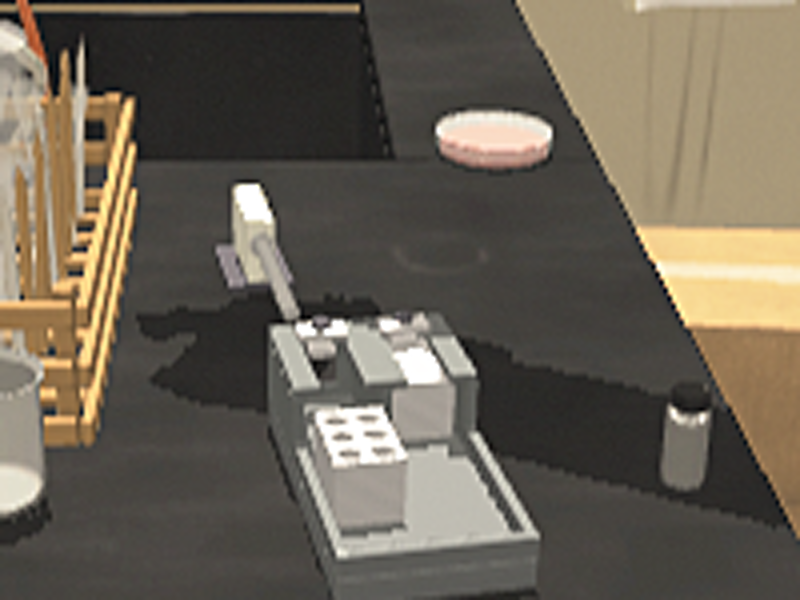

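The tool stands upright behind the carrier, with its handle at (253,230). The tube block is upright on the deck at (360,465), and the plain block is still in its bay.

```bash
python3 -c "
from plant import *
print(job_done())"
```

```text
the job is handed in; nothing more can be done
None
```

The tube block is out of its bay and upright on the deck, and the tool is back on its foot behind the carrier with the gripper open and clear. I handed the job in at about 13 s on the robot's clock; no verdict was given.

**What I did:** I gripped the tool by its handle and put the shaft through hole_r, the access hole of the bay at y = -22. I pushed the block until its centre was at carrier x of about 75 mm. Then I drew the tool straight back, set it down, let go and raised the arm.

**Last checks:**
- **Tube block:** the last side picture shows it upright. The top camera puts it at about (531, 179), so its back is roughly 14 mm clear of the mouth.
- **Plain block:** it is still in its bay, and the side camera put it within about 1 mm in plan of where it was at the start.
- **Tool:** it stands on the bench. From the arm's travel, its tip is at carrier x of about -100 mm, against the -40 mm limit.
- **Bystanders:** the vial's last reading is within 1 mm of its first. The petri dish looks unmoved in the side picture. I did not measure the petri dish or the beaker again; the arm did not work near either.

**What failed or disagreed:**
- One move call was refused because its rows had no roll value; I resent it.
- The side camera puts the tube block about 22 mm further along the push direction than the top camera. I took the top camera's value, which agrees with how far the tool pushed.
- By eye, the side view put the tip about 3 mm from the top view's sideways position before insertion. That was within the hole's slack, and the shaft went in without contact.

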